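Set the length gauge against its marked stop

ROBOT

A 6-joint arm with a two-finger parallel gripper is mounted at the origin on a cart in front of the work surface, level with it; the furniture and walls round the work are solid. World frame = base frame: x ahead of the robot, y to its left, z up, the work surface at z = 0. Lengths are in m, angles in rad, forces in N, time in s.
With the tool pointing down it reaches from about 0.35 to 0.775 m from the base axis. Payload 7.3 kg.
Tool frame: the origin (TCP) lies between the finger pads; the fingertips stand 17 mm ahead of it and the grasp point (between the pads) lies 2 mm behind it; z points along the fingers, y is the direction in which the jaws open and shut (so a half turn about z gives the same grasp; the last joint's range is limited). The gripper opens to 92 mm and grips with 3 to 60 N. Pads are 19 mm wide; open, the fingers measure 130 mm over their backs; the gripper's body (75 mm by 190 mm) begins 47 mm behind the grasp point.
Start: joints at [-1.265, 0.342, 1.524, -0, 1.275, -0.146], TCP at [0.229, -0.472, 0.244] pointing down, gripper open.
Joint ranges: [-2.53, 2.53], [-0.77, 2.02], [0.04, 2.7], [-1, 4.14], [0.28, 2.66], [-3.11, 3.11]. Speed limits (rad/s): [2.57, 2.57, 3.14, 3.14, 3.14, 3.14].

INTERFACE

Orientations are given as [roll, pitch, yaw] about the fixed x, y, z axes, in that order (R = Rz(yaw) Ry(pitch) Rx(roll)).
In Python, from cell import sensors, vision, hand_in gives the robot as it stands.
- The arm moves only by the tool step_arm, never from a script. Its argument "series" is a list of rows, each a list of 5 numbers: the opening, from 0 (shut) to 1 (fully open), then the shift along the world's x, y, z each as a share of 25 mm, from -1 to 1, then the turn about the world's z as a share of 0.08 rad, from -1 to 1. A call has 1 to 12 rows; each row shifts and turns the commanded pose from where the row before left it; what a row does not reach is not made up. A row lasts 1/10 s, in which the tool goes at most 50 mm and 8.59 degrees, less where a joint would pass 70% of its speed; a pose out of reach is approached as far as the arm can. A call with a number of a shift or a turn outside -1 to 1 is refused whole. A call with a gripper value outside its range is refused whole. The fingers move at their own pace and stop on an object; "squeeze" is the grip in N (left out, the last holds). Time passes only in rows, so rows that do not move let the fingers close. It gives the time, the measured TCP pose, the force and the opening at its end, in the units of the state.
- sensors.observe(): the state, without advancing time (a new reading comes with each control period).
- vision.read_camera(name): name is "side" or "top" or "wrist"; returns a dict with "pixels" (400x640x3 uint8, blue, green, red), "range_z" (400x640 float32, m along the optical axis (not along the pixel's ray), 0 where there is no reading), "camera_matrix" (3x3 intrinsics, pixels), "pose" (4x4, takes a point from camera to world coordinates). Camera axes: x right, y down, z forward; pixel columns grow to the right and rows downward; lengths in m; the calibration is good to about 2 mm. A picture is of the moment at which its call begins.
- hand_in(): hands the job in, once; it reports no verdict.
The state is a dict: "time": time; "qpos": joint angles; "qvel": joint speeds; "joint_efforts": joint torques, N m; "tool_pos": TCP position; "tool_rot": TCP orientation; "contact_force": force on the tool from outside, world axes, zero at the start; "torque": the same for the moment, N m; "opening": finger opening in m.
Only numpy, scipy, OpenCV 4.12 (cv2) and the standard library are available. Lean on these libraries where they do the work, as an engineer would, in place of code of your own. Each camera call takes 0.05 s, during which the arm holds its last target.

TASK

Set the length gauge on the bench for the next spindle: press down the black pad in the middle of its sliding head to free the brake and, keeping it pressed, push the head along the rail until it is right up against the stop with the upright post; then let the pad come up so that the brake holds the head there. Use only the fingertips: do not drag the head with its brake on, and do not pick up or shift the loose things lying around the gauge.

Things in the scene. Friction and masses are not known exactly. Their poses are not given: they have to be found in the camera images.
- gauge: The length gauge, fixed to the bench: a wooden board 130 x 430 mm, 18 mm thick, with an aluminium rail (44 mm wide, 400 mm long, top 32 mm above the bench) along its middle. Origin on the bench under the board's centre; its y axis runs along the rail, z up.
- head_foot (a point): On the rail's centre line under the sliding head's middle, 18 mm above the bench. The head is a grey saddle 80 mm square that slides only along the rail, both ways. At each end along the rail it has an upright shoulder 8 mm thick over its whole width, top 63 mm above the bench; 64 mm are free between them, open to the sides. Sliding takes about 1 N with the brake off; the brake holds about 25 N.
- pad_top (a point): Centre of the top of the black brake pad in the middle of the head, 52 mm above the bench when up; moves with it. Pad: 56 mm across the rail, 58 mm along it, between the shoulders. Pressed straight down against a spring (6 N, rising to 7 N at its full 6 mm); over 1 mm down frees the brake. A pressing fingertip carries the head along by friction or against a shoulder.
- pad (a joint): How far the pad is pressed down, in m: 0 up (brake on), 0.006 fully down. Let go, it springs up.
- head (a joint): Position of the head along the rail in m: 0 at the middle of the gauge, growing along the gauge's y axis.
- stop_post_foot (a point): The marked stop: aluminium block fixed over the rail near one end of it (either end), 36 mm along the rail, 64 mm across, top 44 mm above the bench, with a round upright post (15 mm thick head) in its middle up to 82 mm above the bench. Point on the rail's centre line under the block's middle, 18 mm above the bench; 58 mm from head_foot when the head touches it.
- stop_flat_foot (a point): The other stop, near the other end of the rail: the same block without a post (two low screw heads only). Same point.
- blank: Loose squared wooden blank 100 x 34 x 34 mm lying in front of the gauge (bystander); origin under its centre.
- finial: Loose turned walnut finial 119 mm long, 35 mm thick, lying behind the gauge (bystander); origin under its centre.
- sand_block: Loose sanding block 52 x 98 x 24 mm behind the gauge (bystander); origin under its centre.
- hex_key: Loose hex key 93 x 29 x 6 mm lying in front of the gauge (bystander); origin under its centre.

How it is judged:
By the outcome, as a careful person would: the job done as asked, in the order asked, and still so for the second after the job is handed in, with the robot touching nothing.
It also fails if it takes over 35 s, if anything falls off the work surface, if the arm or the gripper's body presses on something with over 40 N, if the wrist force passes 120 N, or if a joint passes its speed limit or range.

## Working session

There is one attempt and no reset: what is moved stays moved. The work goes in short steps, Python scripts to look and compute and a tool call to move; the robot and the scene stay as the last step left them, time stands still between calls to the robot, and variables do not carry over. Pictures are saved under pics/ and viewed, and the job is handed in when it is done.

Besides the shell and the picture viewer there is one more tool, called as name(argument=value, ...) on one line, values as JSON. step_arm: Moves the arm, as the interface text tells. Its arguments: {"type":"object","properties":{"series":{"type":"array","items":{"type":"array","items":{"type":"number","minimum":-1,"maximum":1}}},"squeeze":{"type":"number"}},"required":["series"]}

```bash
mkdir -p pics; ls; python3 - <<'E'
from cell import sensors, vision
import cv2,numpy as np
s=sensors.observe();print(s)
for n in("top","side"):
    d=vision.read_camera(n);cv2.imwrite(f"pics/{n}0.png",d["pixels"]);np.savez(f"{n}0.npz",**d)
    print(n,d["camera_matrix"],d["pose"])
E
```

```text
pics
{'time': 0.0, 'qpos': array([-1.26501859e+00,  3.42721569e-01,  1.52502149e+00, -3.28954376e-05,
        1.27535278e+00, -1.46004651e-01]), 'qvel': array([ 1.82369781e-03, -1.93169135e-03, -5.87995113e-04,  2.17888035e-06,
        5.54912506e-04,  9.05125138e-04]), 'joint_efforts': array([ 4.24100808e-04, -4.31242847e+01, -2.44217992e+01,  7.18708523e-02,
        5.59060683e-02, -1.13161075e-04]), 'tool_pos': array([ 0.22909537, -0.47196458,  0.24304396]), 'tool_rot': array([-3.14010088e+00, -1.87572220e-04,  4.51791853e-01]), 'contact_force': array([-0.49574714, -0.30332699,  0.78279902]), 'torque': array([ 0.03771004, -0.02942793, -0.02101564]), 'opening': 0.09174908936458066}
top [[479.12617803   0.         321.33267567]
 [  0.         479.12617803 190.94254847]
 [  0.           0.           1.        ]] [[ 0.01707428 -0.99887822  0.04416762  0.48419616]
 [-0.99930612 -0.01851072 -0.03232078  0.05244563]
 [ 0.0331021  -0.04358511 -0.99850117  0.95198504]
 [ 0.          0.          0.          1.        ]]
side [[415.75211203   0.         318.46146228]
 [  0.         415.75211203 194.4739039 ]
 [  0.           0.           1.        ]] [[-0.99763962  0.02681607 -0.0632146   0.56570042]
 [ 0.0677285   0.53597463 -0.84151295  0.76020269]
 [ 0.01131535 -0.84380809 -0.53652574  0.51679265]
 [ 0.          0.          0.          1.        ]]
```

View pics/top0.png

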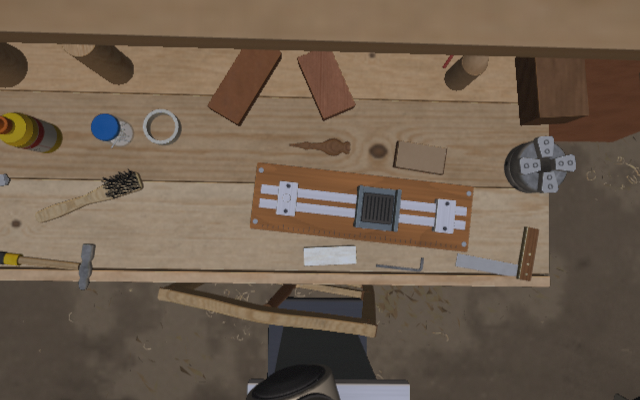

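View pics/side0.png

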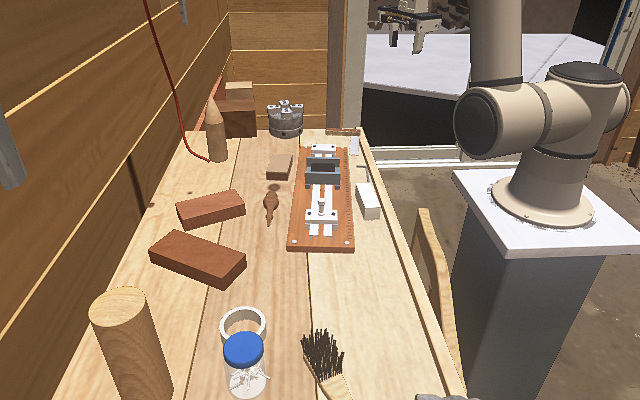

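```bash
cat > h.py <<'E'
import numpy as np,cv2
from cell import sensors,vision
def pts(d):
    K=d["camera_matrix"];T=d["pose"];z=d["range_z"];v,u=np.mgrid[0:400,0:640]
    c=np.stack([(u-K[0,2])/K[0,0]*z,(v-K[1,2])/K[1,1]*z,z],-1)
    return c@T[:3,:3].T+T[:3,3]
def ray(d,u,v,h):
    K=d["camera_matrix"];T=d["pose"]
    r=T[:3,:3]@np.array([(u-K[0,2])/K[0,0],(v-K[1,2])/K[1,1],1]);o=T[:3,3]
    return o+r*(h-o[2])/r[2]
E
python3 - <<'E'
from h import *
d=dict(np.load("top0.npz"));P=pts(d);im=d["pixels"]
cv2.imwrite("pics/topz.png",cv2.resize(im[150:260,240:490],None,fx=3.2,fy=3.2,interpolation=cv2.INTER_CUBIC))
s=dict(np.load("side0.npz"))
cv2.imwrite("pics/sidez.png",cv2.resize(s["pixels"][130:260,270:390],None,fx=4.5,fy=4.5,interpolation=cv2.INTER_CUBIC))
hsv=cv2.cvtColor(im,cv2.COLOR_BGR2HSV)
# board: height 12..30 mm by depth? and head
roi=np.zeros((400,640),bool);roi[150:260,240:490]=1
z=P[...,2]
def rect(m,h,name):
    m=cv2.morphologyEx(m.astype(np.uint8),cv2.MORPH_OPEN,np.ones((3,3)))
    cs,_=cv2.findContours(m,0,1)
    for c in cs:
        if cv2.contourArea(c)<80: continue
        q=np.array([ray(d,*p[0],h)[:2] for p in c],np.float32)
        r=cv2.minAreaRect(q);print(name,np.round(r[0],4),np.round(r[1],4),round(r[2],2))
rect(roi&(z>.011),.018,"board")
g=hsv
rect(roi&(hsv[...,1]<70)&(hsv[...,2]<140)&(z>.03),.063,"head")
rect(roi&(z>.055),.063,"z>55")
rect(roi&(z>.038)&(hsv[...,2]>150),.044,"stops")
for u,v in((286,198),(445,216),(378,208),(360,206)): print(u,v,P[v,u],im[v,u])
m=roi&(hsv[...,2]<60)&(z>.04); rect(m,.052,"pad")
E
```

```text
board [0.4071 0.0042] [0.0271 0.0992] 0.8
board [ 0.4968 -0.0587] [0.4286 0.1296] 84.67
board [ 0.5873 -0.1716] [0.0456 0.1036] 1.13
head [ 0.4943 -0.0812] [0.0829 0.0782] 85.08
z>55 [ 0.4916 -0.1182] [0.0091 0.0777] 84.22
z>55 [ 0.4978 -0.0467] [0.0086 0.0775] 84.66
stops [ 0.4812 -0.2145] [0.0349 0.0613] 83.98
stops [0.5098 0.0882] [0.0355 0.0603] 84.78
286 198 [0.50873014 0.08820817 0.08045856] [183 166 163]
445 216 [ 0.48084358 -0.21395678  0.04430593] [181 165 161]
378 208 [ 0.49377724 -0.08386142  0.05378669] [41 41 41]
360 206 [ 0.49677626 -0.04847861  0.0656682 ] [110  99  90]
pad [ 0.4939 -0.0846] [0.0617 0.0531] 84.73
```

```bash
sleep 1
```

```text
(no output)
```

View pics/topz.png

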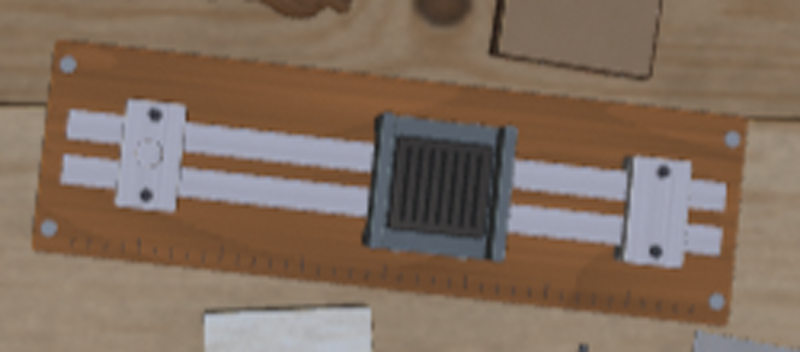

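View pics/sidez.png

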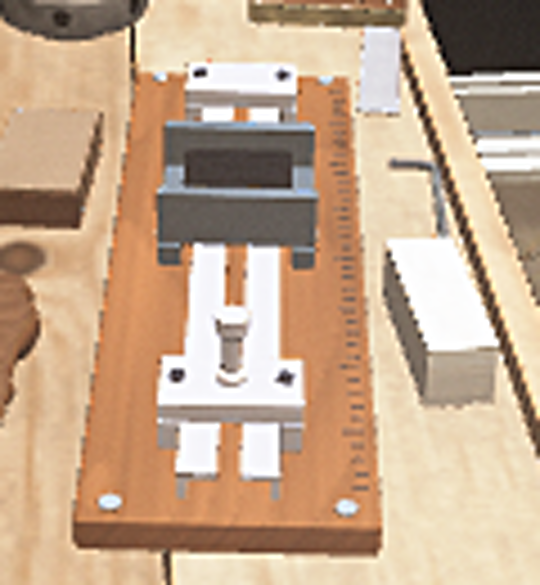

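The top view shows the head at (378,208). The post stop is on the left, at (286,198): depth there reads 80 mm, and the side view shows the post. The flat stop is on the right, at (445,216). The board, head and stop sizes match the values given. The head must travel about 113 mm along (0.092, 0.996). I'll move over the pad with the fingers shut and the jaws along the rail.

step_arm(series=[[0, 0.66, 0.97, 0, -0.43], [0, 0.66, 0.97, 0, -0.43], [0, 0.66, 0.97, 0, -0.43], [0, 0.66, 0.97, 0, -0.43], [0, 0.66, 0.97, 0, -0.43], [0, 0.66, 0.97, 0, -0.43], [0, 0.66, 0.97, 0, -0.43], [0, 0.66, 0.97, 0, -0.43]], squeeze=10)

```text
time: 0.9
tool_pos: [0.3616, -0.2771, 0.2435]
tool_rot: [-3.141, 0.0, 0.175]
contact_force: [0.7, 0.5, -0.7]
opening: 0.0323
```

step_arm(series=[[0, 0.66, 0.97, 0, -0.43], [0, 0.66, 0.97, 0, -0.43], [0, 0.66, 0.97, 0, -0.43], [0, 0.66, 0.97, 0, -0.43], [0, 0.66, 0.97, 0, -0.43], [0, 0.66, 0.97, 0, -0.43], [0, 0.66, 0.97, 0, -0.43], [0, 0.66, 0.97, 0, -0.43], [0, 0, 0, -1, 0], [0, 0, 0, -1, 0], [0, 0, 0, -1, 0], [0, 0, 0, 0, 0]])

```text
time: 2.1
tool_pos: [0.4911, -0.0835, 0.1656]
tool_rot: [-3.14, 0.007, -0.098]
contact_force: [-0.6, 0.2, -0.8]
opening: 0.0003
```

step_arm(series=[[0, 0, 0, -1, 0], [0, 0, 0, -1, 0], [0, 0, 0, -0.4, 0], [0, 0, 0, 0, 0], [0, 0, 0, 0, 0]])

```text
time: 2.6
tool_pos: [0.494, -0.0846, 0.1099]
tool_rot: [3.141, -0.002, -0.099]
contact_force: [-0.1, 0.3, 0.6]
opening: 0.0005
```

```bash
python3 - <<'E'
from h import *
for n in("top","side","wrist"):
    d=vision.read_camera(n);cv2.imwrite(f"pics/{n}1.png",d["pixels"]);np.savez(f"{n}1.npz",**d)
s=dict(np.load("side1.npz"))
a=cv2.resize(s["pixels"][100:260,250:410],(480,480));
w=cv2.resize(d["pixels"],(320,200));c=np.zeros((480,800,3),np.uint8);c[:,:480]=a;c[:200,480:]=w
t=np.load("top1.npz")["pixels"];c[200:400,480:]=cv2.resize(t[150:260,300:476],(320,200))
cv2.imwrite("pics/c1.png",c);print(sensors.observe()["tool_pos"])
E
```

```text
[ 0.49399108 -0.08456421  0.10998664]
```

View pics/c1.png

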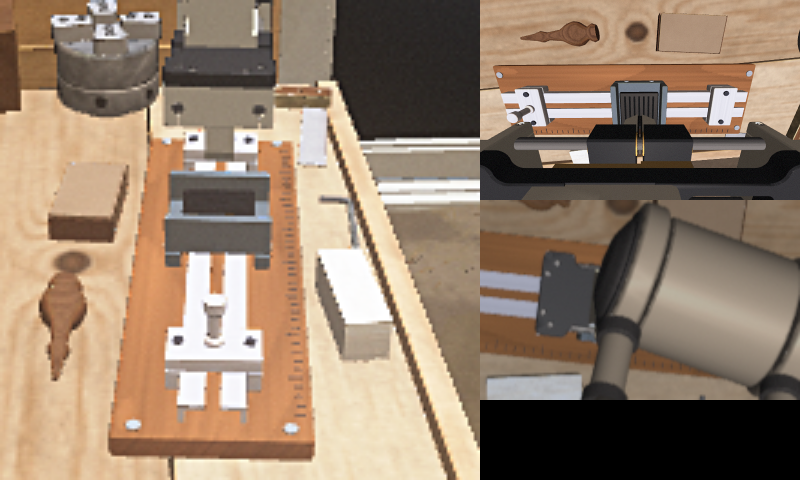

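The wrist view shows the shut fingers over the pad, centred between the shoulders (the pad is around (638,105) in the composite). Now I'll go down.

step_arm(series=[[0, 0, 0, -0.6, 0], [0, 0, 0, -0.6, 0], [0, 0, 0, -0.3, 0], [0, 0, 0, 0, 0], [0, 0, 0, 0, 0]])

```text
time: 3.25
tool_pos: [0.4936, -0.0845, 0.0718]
tool_rot: [3.141, -0.001, -0.099]
contact_force: [-0.8, -0.0, -1.2]
opening: 0.0007
```

step_arm(series=[[0, 0, 0, -0.1, 0], [0, 0, 0, -0.1, 0], [0, 0, 0, -0.08, 0], [0, 0, 0, 0, 0], [0, 0, 0, 0, 0], [0, 0, 0, 0, 0]])

```text
time: 3.85
tool_pos: [0.4939, -0.0845, 0.0649]
tool_rot: [3.141, -0.002, -0.099]
contact_force: [-0.0, -0.8, 6.0]
opening: 0.0004
```

The pad takes 6 N and is about 4 mm down. I'll press a little more, then slide.

step_arm(series=[[0, 0, 0, -0.04, 0], [0, 0, 0, 0, 0], [0, 0.01, 0.1, 0, 0], [0, 0.02, 0.2, 0, 0], [0, 0.02, 0.2, 0, 0], [0, 0.02, 0.2, 0, 0], [0, 0.02, 0.2, 0, 0], [0, 0, 0, 0, 0]])

```text
time: 4.65
tool_pos: [0.496, -0.0615, 0.0639]
tool_rot: [3.141, -0.002, -0.098]
contact_force: [0.8, 1.4, 5.4]
opening: -0.0
```

```bash
python3 - <<'E'
from h import *
d=vision.read_camera("side");cv2.imwrite("pics/s2.png",cv2.resize(d["pixels"][100:260,250:410],(560,560)));print(sensors.observe()["contact_force"])
E
```

```text
[0.35828959 0.79951591 5.63541446]
```

View pics/s2.png

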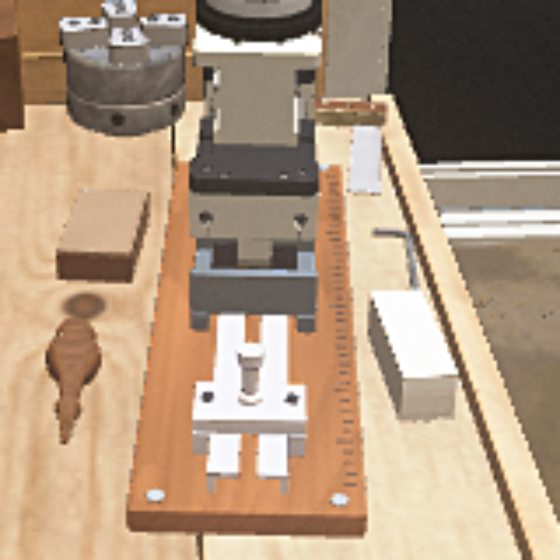

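The side view shows the head carried along with the finger, its front shoulder now at about (252,295). Carry on to just short of the stop.

step_arm(series=[[0, 0.03, 0.3, 0, 0], [0, 0.03, 0.3, 0, 0], [0, 0.03, 0.3, 0, 0], [0, 0.03, 0.3, 0, 0], [0, 0.03, 0.3, 0, 0], [0, 0.03, 0.3, 0, 0], [0, 0.03, 0.3, 0, 0], [0, 0.03, 0.3, 0, 0], [0, 0.03, 0.3, 0, 0], [0, 0.03, 0.3, 0, 0], [0, 0, 0, 0, 0]])

```text
time: 5.8
tool_pos: [0.5031, 0.014, 0.0638]
tool_rot: [-3.141, -0.001, -0.098]
contact_force: [-2.0, 1.4, 6.4]
opening: 0.0005
```

```bash
python3 - <<'E'
from h import *
d=vision.read_camera("side");cv2.imwrite("pics/s3.png",cv2.resize(d["pixels"][100:260,250:410],(560,560)));print(sensors.observe()["contact_force"])
E
```

```text
[-0.0434891   1.15709206  5.21323756]
```

View pics/s3.png

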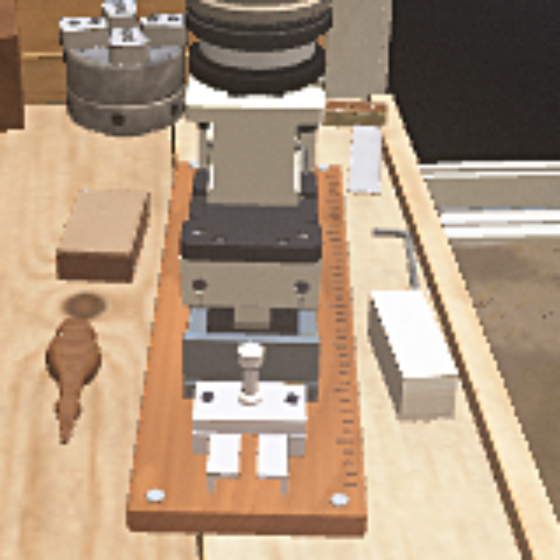

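The head is close to the stop, with roughly 15 mm left. I'll creep in and watch the force.

step_arm(series=[[0, 0.01, 0.1, 0, 0], [0, 0.01, 0.1, 0, 0], [0, 0.01, 0.1, 0, 0], [0, 0.01, 0.1, 0, 0], [0, 0.01, 0.1, 0, 0], [0, 0, 0, 0, 0]])

```text
time: 6.45
tool_pos: [0.5042, 0.0259, 0.0637]
tool_rot: [3.142, -0.0, -0.098]
contact_force: [-1.5, 1.3, 5.6]
opening: 0.0001
```

step_arm(series=[[0, 0.01, 0.08, 0, 0], [0, 0, 0.08, 0, 0], [0, 0, 0, 0, 0]])

```text
time: 6.75
tool_pos: [0.5046, 0.0295, 0.0638]
tool_rot: [3.141, -0.001, -0.098]
contact_force: [-1.4, -1.5, 7.0]
opening: 0.0004
```

step_arm(series=[[0, 0.01, 0.04, 0, 0], [0, 0, 0, 0, 0]])

```text
time: 6.95
tool_pos: [0.5048, 0.0301, 0.0638]
tool_rot: [3.141, -0.0, -0.098]
contact_force: [-1.2, -3.7, 5.0]
opening: 0.0009
```

step_arm(series=[[0, 0, 0.06, 0, 0], [0, 0, 0, 0, 0]])

```text
time: 7.15
tool_pos: [0.5051, 0.0315, 0.0638]
tool_rot: [3.14, -0.001, -0.098]
contact_force: [-0.5, -3.0, 6.1]
opening: 0.0004
```

step_arm(series=[[0, 0, 0.06, 0, 0], [0, 0, 0, 0, 0]])

```text
time: 7.35
tool_pos: [0.5052, 0.033, 0.0639]
tool_rot: [3.14, -0.001, -0.098]
contact_force: [-1.5, -3.5, 5.1]
opening: 0.0003
```

```bash
python3 - <<'E'
from h import *
d=vision.read_camera("side");cv2.imwrite("pics/s4.png",cv2.resize(d["pixels"][150:250,270:390],(720,600),interpolation=cv2.INTER_CUBIC));print(sensors.observe()["contact_force"])
E
```

```text
[-1.86862315 -3.64115815  6.5050385 ]
```

View pics/s4.png

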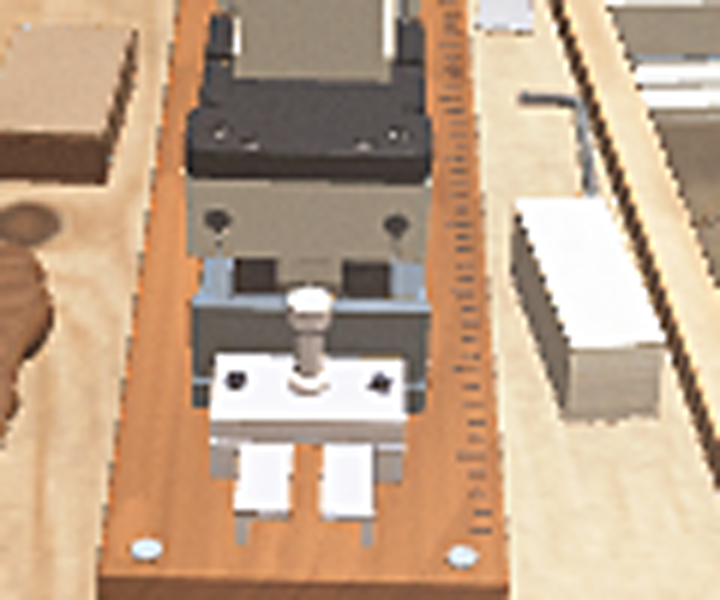

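The side force levels off at about 3.6 N while the tip creeps forward, so the tip is slipping on the pad with the head held by the stop. The picture shows the shoulder meeting the block at about row 355. I'll lift straight up now.

step_arm(series=[[0, 0, 0, -0.02, 0], [0, 0, 0, 0.1, 0], [0, 0, 0, 0.1, 0], [0, 0, 0, 0.2, 0], [0, 0, 0, 0.4, 0], [0, 0, 0, 1, 0], [0, 0, 0, 1, 0], [0, 0, 0, 1, 0], [0, 0, 0, 0, 0]])

```text
time: 8.3
tool_pos: [0.5065, 0.0338, 0.1614]
tool_rot: [-3.141, -0.007, -0.098]
contact_force: [0.9, -0.3, 0.0]
opening: 0.0006
```

step_arm(series=[[0, -1, -1, 1, 0], [0, -1, -1, 1, 0], [0, -1, -1, 1, 0], [0, -1, -1, 0, 0], [0, -0.6, -1, 0, 0], [0, 0, -1, 0, 0], [0, 0, -1, 0, 0], [0, 0, -1, 0, 0], [0, 0, -1, 0, 0], [0, 0, -1, 0, 0], [0, 0, -1, 0, 0], [0, 0, 0, 0, 0]])

```text
time: 9.5
tool_pos: [0.3895, -0.2434, 0.2321]
tool_rot: [3.141, 0.001, -0.101]
contact_force: [-1.0, 0.6, -0.2]
opening: 0.0002
```

```bash
python3 - <<'E'
from h import *
d=vision.read_camera("top");s=vision.read_camera("side");print(sensors.observe()["contact_force"])
c=np.zeros((600,800,3),np.uint8);c[:,:400]=cv2.resize(s["pixels"][120:270,280:380],(400,600));c[:200,400:]=cv2.resize(d["pixels"][140:280,230:510],(400,200));c[200:500,400:]=cv2.resize(d["pixels"][165:240,265:365],(400,300))
cv2.imwrite("pics/c5.png",c)
P=pts(d);z=P[...,2];hsv=cv2.cvtColor(d["pixels"],cv2.COLOR_BGR2HSV)
roi=np.zeros((400,640),bool);roi[150:260,240:400]=1
def rect(m,h,name):
    m=cv2.morphologyEx(m.astype(np.uint8),cv2.MORPH_OPEN,np.ones((3,3)))
    for c in cv2.findContours(m,0,1)[0]:
        if cv2.contourArea(c)<60: continue
        r=cv2.minAreaRect(np.array([ray(d,*p[0],h)[:2] for p in c],np.float32));print(name,np.round(r[0],4),np.round(r[1],4),round(r[2],2))
rect(roi&(z>.057)&(z<.075),.063,"sh");rect(roi&(z>.038)&(hsv[...,2]>150),.044,"stop")
m=roi&(hsv[...,2]<60)&(z>.04)&(z<.07);rect(m,.052,"pad");print("padz",np.median(z[m]))
d0=dict(np.load("top0.npz"));m0=(pts(d0)[...,2]>.04)&(cv2.cvtColor(d0["pixels"],cv2.COLOR_BGR2HSV)[...,2]<60);m0[:150]=0;m0[260:]=0;m0[:,:240]=0;m0[:,490:]=0
print("padz0",np.median(pts(d0)[...,2][m0]))
E
```

```text
[-0.11822937  0.2150045  -0.35992768]
sh [ 0.5017 -0.0051] [0.008 0.079] 84.56
sh [0.5208 0.0652] [0.008  0.0529] 84.75
stop [0.5098 0.0886] [0.0347 0.0603] 84.88
pad [0.5134 0.0312] [0.0357 0.0489] 1.08
padz 0.05210850330286554
padz0 0.051991881733111756
```

View pics/c5.png

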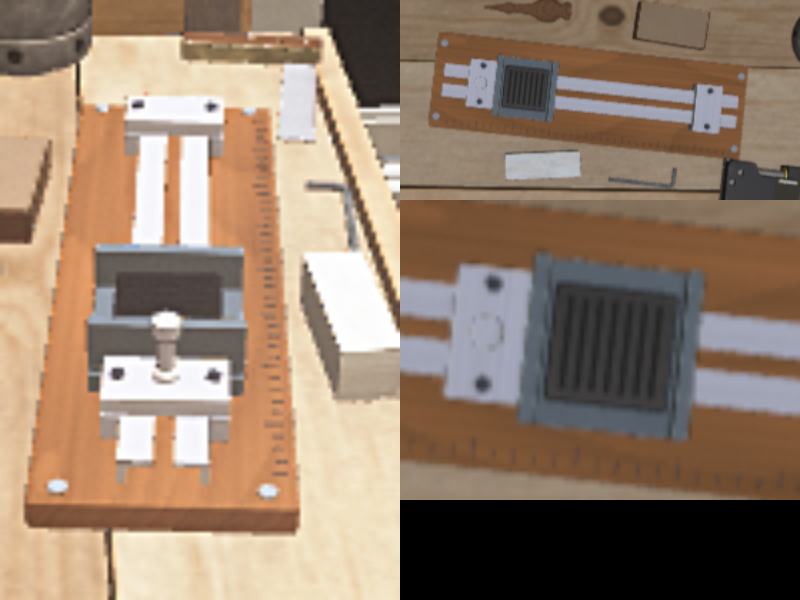

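The rear shoulder is 94.0 mm from the post stop's middle, which is 36 + 58 mm, so the head is touching. The pad is back at 52 mm, and the loose things are where they were.

```bash
python3 -c "
from cell import hand_in;print(hand_in())"
```

```text
the job is handed in; nothing more can be done
None
```

The length gauge is set: the head is right up against the stop with the post and the brake is back on. The job is handed in, about 9.6 s on the robot's clock.

- **What I did:** I pressed the pad down about 5 mm with shut fingertips (5–7 N). Keeping it pressed, I slid the head about 113 mm to the stop. I knew it had arrived when the side force rose to about 3.6 N and the fingertips began to slip on the pad. I then lifted straight up and moved the arm clear.
- **Head against the stop:** in the last top view, the far shoulder is 94.0 mm from the middle of the post stop, and touching gives 94 mm. The zoomed view shows no gap. The camera calibration is only good to about 2 mm, so the force rise is the stronger evidence.
- **Brake and contact:** the pad is back up at 52.1 mm, compared with 52.0 mm at the start. The force reading is back to noise, so the robot is touching nothing.
- **Loose things:** I compared the blank, finial, sanding block and hex key by eye only, and they look unmoved in the last pictures.

No check failed or disagreed.

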